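Sort dyed bamboo clips from around a tea shelf

ROBOT

A 6-joint arm with a two-finger parallel gripper is mounted at the origin on the work surface. World frame = base frame: x ahead of the robot, y to its left, z up, the work surface at z = 0. Lengths are in m, angles in degrees, forces in N, time in s.
With the tool pointing down it reaches from about 0.25 to 0.725 m from the base axis. Payload 9.7 kg.
Tool frame: the origin (TCP) lies between the finger pads; the fingertips stand bot.tcp_to_tips ahead of it and the grasp point (between the pads) lies 2 mm behind it (bot.tcp_to_tips is the distance from the TCP to the fingertips, in m); z points along the fingers, y is the line along which they close (so a half turn about z gives the same grasp; the last joint's range is limited). The gripper opens to 85 mm and grips with 20 to 120 N. Pads are 22 mm wide; open, the fingers measure 114 mm over their backs; the gripper's body (76 mm by 85 mm) begins 54 mm behind the grasp point. The pads swing forward as they close: fully open they stand 13 mm farther back than shut.
Start: joints at [74.083, 4.979, 10.078, 95.1, 0, 90], TCP at [0.151, 0.529, 0.248] pointing down, gripper open.
Joint ranges: [-179.16, 179.16], [-48.56, 103.87], [-65.8, 70.77], [-126.05, 130.52], [-82.76, 87.17], [-180, 180]. Speed limits (degrees/s): [127.2, 127.2, 147.25, 180, 180, 180].

INTERFACE

Orientations are given as [roll, pitch, yaw] about the fixed x, y, z axes, in that order (R = Rz(yaw) Ry(pitch) Rx(roll)).
In Python, from workcell import sensors, camera, camera_params, bot gives the robot as it stands.
- The arm moves only by the tool apply_moves, never from a script. Its argument "motion" is a list of rows, each an object with "jaw": the opening, from -1 (shut) to 1 (fully open); "xyz": the shift along the tool's x, y, z in mm, a list of three; "twist": the turn about the tool's z in rad. A call has 1 to 5 rows; each row is the pose to reach, as a shift and turn from the pose commanded when the call began, along the tool's axes at that moment; what a row does not reach only later rows make up. A row lasts 1/8 s, in which the tool goes at most 62.5 mm and 10.7 degrees, less where a joint would pass 70% of its speed; a pose out of reach is approached as far as the arm can. A call with a gripper value outside its range is refused whole. The fingers move at their own pace and stop on an object; "grip_force" is the grip in N (left out, the last holds). Time passes only in rows, so rows that repeat a pose let the fingers close. It gives the time, the measured TCP pose, the force, the opening and the grip force at its end, in the units of the state.
- sensors.get_obs(): the state, without advancing time (a new reading comes with each control period).
- camera(name): name is "scene" or "top"; returns (picture, depth): 400x640x3 uint8, red, green, blue; 400x640 float32, m along the optical axis (not along the pixel's ray), 0 where there is no reading.
- camera_params(name): a dict with "mtx" (3x3 intrinsics, pixels), "rvec" (rotation vector, rad) and "tvec" (3), from world to camera coordinates, as OpenCV has them. Camera axes: x right, y down, z forward; pixel columns grow to the right and rows downward; lengths in m; the calibration is good to about 2 mm. A picture is of the moment at which its call begins. camera_params takes no time and is no camera call.
- bot.job_done(): hands the job in; it is judged then, once.
The state is a dict: "time": time; "q": joint angles; "qd": joint speeds; "joint_efforts": joint torques, N m; "ee_pos": TCP position; "tcp_rot": TCP orientation; "wrist_force": force on the tool from outside, world axes, zero at the start; "torque": the same for the moment, N m; "opening": finger opening in m; "grasp_force": force on a finger pad.
Only numpy, scipy, OpenCV 4.12 (cv2) and the standard library are available. Lean on these libraries where they do the work, as an engineer would, in place of code of your own. Each camera call takes 0.05 s, during which the arm holds its last target. There are 200 camera calls.

TASK

Sort the four dyed bamboo clips by colour: both red ones into the black plastic caddy and both green ones into the white ceramic tray, each lying inside with nothing sticking up over the rim. Two of them lie under the shelf board, where you can only get at them with a slanted hand. Do not bump the shelf, and leave the bowl, the cups, the tea tin and the whisk on its holder standing where they are.

Things in the scene. Friction and masses are not known exactly. Their poses are not given: they have to be found in the camera images.
- red_a: Red dyed spring-loaded bamboo clip, closed: in effect a solid bar 120 long (its x) x 22 wide (y) x 26 high (z), 45 g. Origin at its centre, 13 above what it lies on. Lies flat, its x axis at a yaw of 50 to 88 degrees (ahead and to the left), as the shelf's. Two of the four clips lie in the open, two under the shelf board with about 20 to 30 of the near end peeping out; any colour in any place
- red_b: Red dyed spring-loaded bamboo clip, closed: in effect a solid bar 120 long (its x) x 22 wide (y) x 26 high (z), 45 g. Origin at its centre, 13 above what it lies on. Lies flat, its x axis at a yaw of 50 to 88 degrees (ahead and to the left), as the shelf's. Two of the four clips lie in the open, two under the shelf board with about 20 to 30 of the near end peeping out; any colour in any place
- green_a: Green dyed spring-loaded bamboo clip, closed: in effect a solid bar 120 long (its x) x 22 wide (y) x 26 high (z), 45 g. Origin at its centre, 13 above what it lies on. Lies flat, its x axis at a yaw of 50 to 88 degrees (ahead and to the left), as the shelf's. Two of the four clips lie in the open, two under the shelf board with about 20 to 30 of the near end peeping out; any colour in any place
- green_b: Green dyed spring-loaded bamboo clip, closed: in effect a solid bar 120 long (its x) x 22 wide (y) x 26 high (z), 45 g. Origin at its centre, 13 above what it lies on. Lies flat, its x axis at a yaw of 50 to 88 degrees (ahead and to the left), as the shelf's. Two of the four clips lie in the open, two under the shelf board with about 20 to 30 of the near end peeping out; any colour in any place
- caddy: Black plastic caddy, open topped, heavy and firmly standing, outside 180 (x) x 150 (y) x 55 high, walls and floor 5 thick. Origin at the centre of its underside, z up. Stands on the right of the robot, near or far
- tray: White ceramic tray, open topped, heavy and firmly standing, outside 180 (x) x 150 (y) x 55 high, walls and floor 5 thick. Origin at the centre of its underside, z up. Stands on the right of the robot, near or far
- shelf: Narrow open shelf of brown wood, fixed, turned 63 to 75 degrees to the left: one board 130 deep (x) x 440 long (y), 18 thick, underside 250 above the cabinet top, on two end panels 12 thick (at y = +-214, full depth); open front and back. Origin under the board's middle, at cabinet-top height. An undyed clip clamped to the far edge at y = +70 is part of it
- shelf_edge (a point): Middle of the lower edge of the shelf board on the robot's side (250 above the cabinet top); x points in under the board, y along the edge
- whisk: Bamboo whisk upright on its white porcelain holder, one piece, loose, 118 high, up to 54 diameter; stands in the open beside the clips. Origin at the centre of its foot
- bowl: Dark tea bowl, loose, 100 diameter, 70 high, under the shelf board between the two clips there. Origin at the centre of its foot
- cup_a: Small white ceramic cup, loose, 66 diameter, 55 high, on top of the shelf board. Origin at the centre of its foot
- cup_b: Small white ceramic cup, the same as cup_a, on top of the shelf board
- tin: Dark red closed tea tin, loose, 68 diameter, 85 high, on top of the shelf board. Origin at the centre of its foot
There are look-alikes about, which are no part of the job. Leave any yellow look-alike of the red_b alone.

How it is judged (in metres and radians):
At the end, for the whole second after the job is handed in: Both red clips lie in the black caddy and both green clips in the white tray: each clip's centre inside the walls and less than 50 mm above the container's underside, its long axis within about 17 degrees of level, at rest (x of red_a in the frame of caddy between -0.075 and 0.075 m and y of red_a in the frame of caddy between -0.068 and 0.068 m and z of red_a in the frame of caddy between 0.004 and 0.05 m and angle between red_a's own x axis and vertical between 1.27 and 1.87 rad and linear speed of each of red_a, red_b, green_a, green_b below 0.02 m/s and x of red_b in the frame of caddy between -0.075 and 0.075 m and y of red_b in the frame of caddy between -0.068 and 0.068 m and z of red_b in the frame of caddy between 0.004 and 0.05 m and angle between red_b's own x axis and vertical between 1.27 and 1.87 rad and x of green_a in the frame of tray between -0.075 and 0.075 m and y of green_a in the frame of tray between -0.068 and 0.068 m and z of green_a in the frame of tray between 0.004 and 0.05 m and angle between green_a's own x axis and vertical between 1.27 and 1.87 rad and x of green_b in the frame of tray between -0.075 and 0.075 m and y of green_b in the frame of tray between -0.068 and 0.068 m and z of green_b in the frame of tray between 0.004 and 0.05 m and angle between green_b's own x axis and vertical between 1.27 and 1.87 rad); the robot touches nothing.
It fails at once if the bowl, a cup, the tin or the whisk is pushed more than 25 mm from its place or tipped by more than 25 degrees (distance of any of whisk, bowl, cup_a, cup_b, tin from where it was at the start of the episode above 0.025 m or angle between any of whisk, bowl, cup_a, cup_b, tin's own z axis and vertical above 0.44 rad).
It fails at once if the robot bumps the shelf with more than 15 N (contact force between any of the arm, the fingers and shelf above 15 N).
It also fails if it takes over 72 s, if anything falls off the work surface, if the arm or the gripper's body presses on something with over 40 N, if the wrist force passes 120 N, or if a joint passes its speed limit or range.

## Working session

There is one attempt and no reset: what is moved stays moved. The work goes in short steps, Python scripts to look and compute and a tool call to move; the robot and the scene stay as the last step left them, time stands still between calls to the robot, and variables do not carry over. Pictures are saved under pics/ and viewed, at most 10 in all, crops included, and the job is handed in when it is done.

Besides the shell and the picture viewer there is one more tool, called in YAML: its name, and indented under it one key for each argument. apply_moves: Moves the arm, as the interface text tells. Its arguments: {"type":"object","properties":{"motion":{"type":"array","items":{"type":"object","properties":{"jaw":{"type":"number"},"xyz":{"type":"array","items":{"type":"number"}},"twist":{"type":"number"}}}},"grip_force":{"type":"number"}},"required":["motion"]}

```bash
ls; mkdir -p pics; python3 - <<'E'
from workcell import sensors,camera,camera_params,bot
import cv2,numpy as np
o=sensors.get_obs(); print(o); print(bot.tcp_to_tips)
for n in("scene","top"):
    p,d=camera(n); cv2.imwrite(f"pics/{n}0.png",p[:,:,::-1]); np.save(f"pics/{n}0.npy",d); np.save(f"pics/{n}0rgb.npy",p)
    print(camera_params(n))
E
```

```text
pics
{'time': 0.0, 'q': array([ 7.40831081e+01,  5.01170389e+00,  1.00354816e+01,  9.50999438e+01,
       -2.00873600e-04,  9.00009224e+01]), 'qd': array([-0.0273152 ,  0.13705713, -0.02737887,  0.05344407,  0.08265293,
        0.03314145]), 'joint_efforts': array([-1.34574457e-03, -5.20390177e+01,  4.64798355e+01,  1.63120916e-02,
       -1.97521663e-04, -1.11358338e-05]), 'ee_pos': array([0.15077882, 0.52871807, 0.24758647]), 'tcp_rot': array([-1.79923834e+02,  2.02099592e-04,  1.64082186e+02]), 'wrist_force': array([ 0.00441655, -0.68611007, -0.05147685]), 'torque': array([-0.01314081,  0.02397753,  0.04387094]), 'grasp_force': 0.0, 'opening': 0.08515522266272013}
0.017
{'mtx': array([[493.81679647,   0.        , 325.04433923],
       [  0.        , 493.81679647, 193.67946284],
       [  0.        ,   0.        ,   1.        ]]), 'rvec': array([ 2.35054271,  0.62223687, -0.22666909]), 'tvec': array([-0.47182116, -0.05823461,  1.57537424])}
{'mtx': array([[435.2145338 ,   0.        , 318.37421066],
       [  0.        , 435.2145338 , 196.4549392 ],
       [  0.        ,   0.        ,   1.        ]]), 'rvec': array([ 2.14305749, -2.16874213,  0.13864599]), 'tvec': array([0.00496954, 0.53890216, 1.36085744])}
```

View pics/scene0.png

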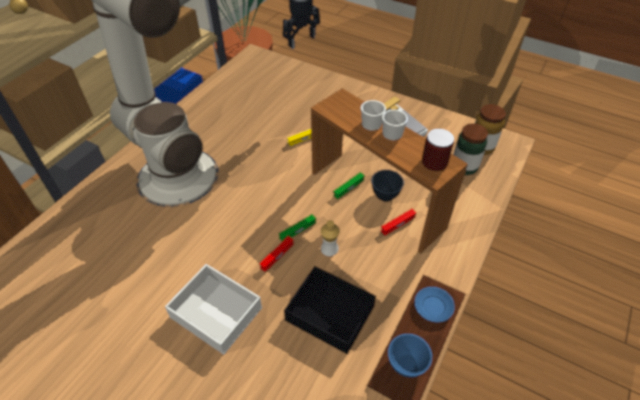

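View pics/top0.png

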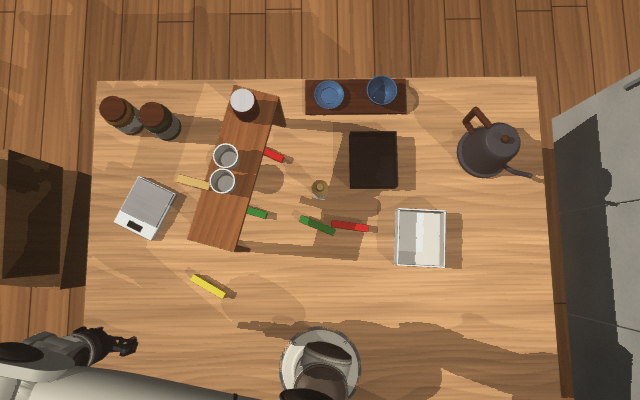

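The scene view shows white tray (213,306), black caddy (330,308). Open clips: green (297,227), red (277,253). Shelf clips: green (349,185), red (398,221). The yellow look-alike is at (300,137). In the top view these are: tray (420,238), caddy (373,160), green open (317,225), red open (350,226), green shelf (257,212), red shelf (273,155), yellow (208,286), whisk (319,188).

```bash
cat > h.py <<'E'
import cv2,numpy as np
from workcell import camera_params
def setup(n):
    c=camera_params(n); return c["mtx"],cv2.Rodrigues(c["rvec"])[0],c["tvec"]
def cloud(n,d):
    K,R,t=setup(n); v,u=np.mgrid[0:400,0:640]
    P=np.stack([(u-K[0,2])/K[0,0]*d,(v-K[1,2])/K[1,1]*d,d],-1)
    return (P-t)@R
def seg(p,col):
    h=cv2.cvtColor(p,cv2.COLOR_RGB2HSV); H,S,V=h[...,0].astype(int),h[...,1],h[...,2]
    m={'red':((H<5)|(H>174)),'green':(H>45)&(H<80),'yellow':(H>22)&(H<35)}[col]&(S>150)&(V>50)
    return m.astype(np.uint8)
def blobs(p,d,n,col,amin=25):
    W=cloud(n,d); k,l,s,c=cv2.connectedComponentsWithStats(seg(p,col)); out=[]
    for i in range(1,k):
        if s[i,4]<amin: continue
        q=W[(l==i)&(d>0)]; out.append((c[i],s[i,4],q))
    return out
E
python3 - <<'E'
from h import *
np.set_printoptions(precision=3,suppress=True)
for n in("scene","top"):
    p=np.load(f"pics/{n}0rgb.npy");d=np.load(f"pics/{n}0.npy")
    for c in("red","green"):
        for ct,a,q in blobs(p,d,n,c):
            t=q[q[:,2]>np.percentile(q[:,2],90)-.006]
            r=cv2.minAreaRect((t[:,:2]*1000).astype(np.float32))
            print(n,c,ct,a,"z",np.percentile(q[:,2],[5,50,95]),"rect",np.round(cv2.boxPoints(r)).astype(int).tolist(),np.round(r[1]))
    W=cloud(n,d)
    # table z, containers
    pts={"scene":{"tray":(213,306),"caddy":(330,308)},"top":{"tray":(420,238),"caddy":(373,160),"whisk":(319,187),"table":(350,280)}}[n]
    for k,(u,v) in pts.items(): print(n,k,W[v,u])
    if n=="top":
        for k,(u,v) in {"tray":(420,238),"caddy":(373,160),"whisk":(319,188)}.items():
            s=W[v-45:v+45,u-38:u+38].reshape(-1,3) if k!="whisk" else W[v-14:v+14,u-13:u+13].reshape(-1,3)
            s=s[(s[:,2]>.035) if k!="whisk" else (s[:,2]>.05)]
            r=cv2.minAreaRect((s[:,:2]*1000).astype(np.float32)); print(k,r,np.percentile(s[:,2],[50,98]),len(s))
        # board
        m=(W[...,2]>.255)&(W[...,2]<.285)&(W[...,1]>.05)&(W[...,0]>.2)&(d>0)
        s=W[m]; r=cv2.minAreaRect((s[:,:2]*1000).astype(np.float32)); print("board",r,np.round(cv2.boxPoints(r)).tolist(),np.median(s[:,2]))
E
```

```text
scene red [435.079 156.259] 278 z [0.277 0.317 0.342] rect [[724, 174], [726, 152], [781, 159], [779, 181]] [55. 22.]
scene red [397.502 221.785] 311 z [0.006 0.024 0.029] rect [[657, 119], [677, 109], [728, 214], [708, 224]] [117.  22.]
scene red [275.784 253.858] 366 z [0.007 0.024 0.029] rect [[427, -160], [449, -163], [467, -46], [445, -42]] [119.  23.]
scene green [348.121 185.141] 248 z [0.007 0.024 0.028] rect [[474, 167], [495, 160], [530, 274], [508, 280]] [119.  23.]
scene green [297.834 226.693] 277 z [0.007 0.024 0.029] rect [[417, -46], [437, -55], [484, 50], [464, 58]] [115.  21.]
scene tray [ 0.387 -0.312 -0.   ]
scene caddy [ 0.651 -0.167 -0.001]
top red [273.356 154.897] 146 z [0.012 0.025 0.031] rect [[641, 146], [668, 108], [721, 146], [693, 184]] [65. 47.]
top red [349.726 225.569] 248 z [0.02  0.024 0.028] rect [[425, -156], [447, -160], [465, -43], [443, -40]] [118.  22.]
top green [256.096 211.548] 73 z [0.021 0.025 0.029] rect [[473, 174], [491, 167], [509, 222], [491, 228]] [58. 19.]
top tray [ 0.403 -0.328  0.007]
top caddy [ 0.663 -0.184  0.001]
top whisk [ 0.557 -0.004  0.119]
top table [ 0.272 -0.1    0.001]
tray ((412.01171875, -199.5925750732422), (394.0628356933594, 180.3609619140625), 86.50411224365234) [0.052 1.418] 529
caddy ((547.7835693359375, -148.96771240234375), (188.76089477539062, 439.33843994140625), 74.43598937988281) [0.052 1.418] 497
whisk ((472.72259521484375, -5.617137908935547), (49.63718795776367, 222.6076202392578), 89.26664733886719) [0.091 0.121] 226
board ((604.5760498046875, 259.8074645996094), (201.7598876953125, 440.7972717285156), 74.2834243774414) [[365.0, 222.0], [789.0, 103.0], [844.0, 297.0], [420.0, 417.0]] 0.2673765510302564
```

```bash
python3 - <<'E'
import cv2
p=cv2.imread("pics/scene0.png")[110:290,230:450]; cv2.imwrite("pics/crop1.png",cv2.resize(p,None,fx=3.3,fy=3.3,interpolation=cv2.INTER_CUBIC))
E
```

```text
(no output)
```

View pics/crop1.png

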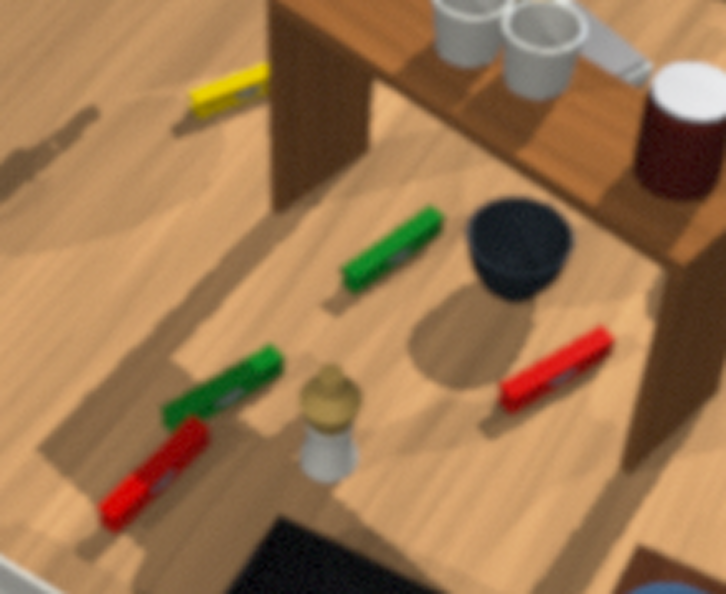

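Crop confirmed: the dark red tin at scene (435,156) is the only other red thing, and yellow (300,137) is the look-alike. The four clips are the red and green bars listed, and their heights and lengths (≈25 mm, ≈118 mm) fit in both views.

The move interface has no tilt. So I'll keep the hand vertical outside the board edge, press one open fingertip on the protruding end to draw the clip out, and then pinch it in the open.

```bash
cat >> h.py <<'E'
def shift(*targets, yaw=None):
    """world targets in mm -> tool shifts (mm) from measured pose; yaw = wanted tool-x yaw"""
    from workcell import sensors
    from scipy.spatial.transform import Rotation as Ro
    o=sensors.get_obs(); R=Ro.from_euler('xyz',o["tcp_rot"],degrees=True).as_matrix()
    print("t",round(o["time"],2),"tcp",np.round(o["ee_pos"]*1000,1),"rot",np.round(o["tcp_rot"],1),"q",np.round(o["q"],0),"F",np.round(o["wrist_force"],1),"open",round(o["opening"]*1000,1),"g",round(o["grasp_force"],1))
    for T in targets: print(T,np.round(R.T@(np.array(T)-o["ee_pos"]*1000),1))
    if yaw is not None: print("twist",round(np.radians((o["tcp_rot"][2]-yaw+180)%360-180),3))
E
python3 - <<'E'
from h import *
np.set_printoptions(precision=3,suppress=True)
p=np.load("pics/top0rgb.npy");d=np.load("pics/top0.npy");W=cloud("top",d)
hi=((W[...,2]>.04)&(W[...,2]<.065)&(d>0)).astype(np.uint8)
for k,(u,v) in {"tray":(420,238),"caddy":(373,160)}.items():
    m=np.zeros_like(hi);m[v-38:v+38,u-36:u+36]=1
    s=W[(m&hi)>0]; r=cv2.minAreaRect((s[:,:2]*1000).astype(np.float32)); print(k,r,len(s),s[:,2].max())
m=np.zeros_like(hi);m[188-14:188+14,319-13:319+13]=1
s=W[(m>0)&(W[...,2]>.08)&(W[...,2]<.13)]; print("whisk",s[:,:2].mean(0),s.min(0),s.max(0))
# scene-view check of containers
p=np.load("pics/scene0rgb.npy");d=np.load("pics/scene0.npy");W=cloud("scene",d)
hi=(W[...,2]>.046)&(W[...,2]<.065)&(d>0)
for k,b in {"tray":(260,350,160,262),"caddy":(265,350,283,378)}.items():
    m=np.zeros_like(hi);m[b[0]:b[1],b[2]:b[3]]=1;s=W[m&hi]; print(k,cv2.minAreaRect((s[:,:2]*1000).astype(np.float32)),len(s))
s=W[215:258,318:343].reshape(-1,3); s=s[(s[:,2]>.02)&(s[:,2]<.13)]; print("whisk",s[:,:2].mean(0),s.min(0),s.max(0))
shift((250,280,248),(290,110,200),(400,70,120),(472,123,80),yaw=163)
E
```

```text
tray ((404.61090087890625, -320.73773193359375), (151.32080078125, 180.3609619140625), 86.50411224365234) 443 0.06210325122633192
caddy ((657.8886108398438, -179.64334106445312), (150.98883056640625, 180.79623413085938), 89.68902587890625) 434 0.062221527554231694
whisk [ 0.558 -0.006] [ 0.534 -0.032  0.08 ] [0.584 0.018 0.123]
tray ((404.95172119140625, -321.114013671875), (150.90811157226562, 182.9419708251953), 86.68770599365234) 711
caddy ((658.1215209960938, -179.50677490234375), (154.1593475341797, 181.50634765625), 89.74967193603516) 701
whisk [ 0.565 -0.014] [ 0.534 -0.033  0.02 ] [0.587 0.02  0.122]
t 0.1 tcp [150.8 528.7 247.6] rot [-179.9    0.   164.1] q [74.  5. 10. 95. -0. 90.] F [-0.2 -0.  -0.7] open 85.4 g 0.0
(250, 280, 248) [-163.6 -212.    -0.1]
(290, 110, 200) [-248.7 -364.4   48.1]
(400, 70, 120) [-365.5 -372.6  128.1]
(472, 123, 80) [-420.2 -301.9  168. ]
twist 0.019
```

apply_moves:
  motion:
    - {"jaw": 0.2,"xyz": [-82,-106,0],"twist": 0.18}
    - {"jaw": 0.2,"xyz": [-123,-159,0],"twist": 0.36}
    - {"jaw": 0.2,"xyz": [-164,-212,0],"twist": 0.54}
    - {"jaw": 0.2,"xyz": [-206,-288,10],"twist": 0.72}
    - {"jaw": 0.2,"xyz": [-249,-364,40],"twist": 0.9}
  grip_force: 30

```text
time: 0.72
ee_pos: [0.2557, 0.2344, 0.2329]
tcp_rot: [179.9, -0.0, 112.2]
wrist_force: [1.4, -0.5, 0.4]
opening: 0.0515
grasp_force: 0.0
```

```bash
python3 -c "
from h import *
shift((451,2,100),(451,2,15),yaw=65.7)"
```

```text
t 0.72 tcp [255.7 234.4 232.9] rot [179.9  -0.  112.2] q [ 43. -23. -16.  97.  -0. 110.] F [ 1.4 -0.5  0.4] open 51.5 g 0.0
(451, 2, 100) [-289.    92.8  132.9]
(451, 2, 15) [-289.    92.7  217.9]
twist 0.812
```

apply_moves:
  motion:
    - {"jaw": 0.2,"xyz": [-60,-4,20],"twist": 0.17}
    - {"jaw": 0.2,"xyz": [-109,-5,40],"twist": 0.34}
    - {"jaw": 0.2,"xyz": [-170,25,65],"twist": 0.5}
    - {"jaw": 0.2,"xyz": [-230,60,95],"twist": 0.66}
    - {"jaw": 0.2,"xyz": [-289,93,130],"twist": 0.81}

```text
time: 1.35
ee_pos: [0.4276, 0.0232, 0.1186]
tcp_rot: [179.9, -0.0, 65.8]
wrist_force: [1.7, 0.9, 0.1]
opening: 0.0512
grasp_force: 0.0
```

apply_moves:
  motion:
    - {"jaw": 0.2,"xyz": [0,0,0],"twist": 0}

```text
time: 1.48
ee_pos: [0.4265, 0.0228, 0.1161]
tcp_rot: [-179.8, 0.1, 65.8]
wrist_force: [-1.7, -0.4, -0.4]
opening: 0.0515
grasp_force: 0.0
```

```bash
python3 -c "
from h import *
shift((451,2,100),(451,2,15),yaw=65.7)"
```

```text
t 1.48 tcp [426.5  22.8 116.1] rot [-1.798e+02  1.000e-01  6.580e+01] q [  3. -12. -21.  82.  -0. 117.] F [-1.7 -0.4 -0.4] open 51.5 g 0.0
(451, 2, 100) [-8.9 30.9 16. ]
(451, 2, 15) [ -8.7  31.3 101. ]
twist 0.001
```

apply_moves:
  motion:
    - {"jaw": 0.2,"xyz": [-9,31,40],"twist": 0}
    - {"jaw": 0.2,"xyz": [-9,31,80],"twist": 0}
    - {"jaw": 0.2,"xyz": [-9,31,94],"twist": 0}
    - {"jaw": -1,"xyz": [-9,31,94],"twist": 0}
    - {"jaw": -1,"xyz": [-9,31,94],"twist": 0}

```text
time: 2.1
ee_pos: [0.4517, 0.0046, 0.0271]
tcp_rot: [179.9, -0.1, 66.2]
wrist_force: [0.1, 0.7, -0.5]
opening: 0.0211
grasp_force: 30.9
```

apply_moves:
  motion:
    - {"jaw": -1,"xyz": [0,0,0],"twist": 0}
    - {"jaw": -1,"xyz": [0,0,0],"twist": 0}

```text
time: 2.35
ee_pos: [0.4518, 0.0045, 0.0269]
tcp_rot: [179.9, -0.1, 66.1]
wrist_force: [-2.2, 1.2, 7.4]
opening: 0.0215
grasp_force: 31.8
```

```bash
python3 -c "
from h import *
shift((451,2,120),(405,-293,110),(405,-293,30),yaw=-3.5)"
```

```text
t 2.35 tcp [451.8   4.5  26.9] rot [ 1.799e+02 -1.000e-01  6.610e+01] q [  1.  -7. -26.  71.   0. 114.] F [-2.2  1.2  7.4] open 21.5 g 31.8
(451, 2, 120) [ -2.5   0.5 -93.1]
(405, -293, 110) [-290.9   77.8  -83.4]
(405, -293, 30) [-291.    77.6   -3.4]
twist 1.215
```

apply_moves:
  motion:
    - {"jaw": -1,"xyz": [-1,0,-50],"twist": 0.05}
    - {"jaw": -1,"xyz": [-40,10,-90],"twist": 0.2}
    - {"jaw": -1,"xyz": [-100,25,-95],"twist": 0.38}
    - {"jaw": -1,"xyz": [-160,42,-95],"twist": 0.56}
    - {"jaw": -1,"xyz": [-215,58,-95],"twist": 0.74}

```text
time: 2.98
ee_pos: [0.4166, -0.2179, 0.1213]
tcp_rot: [179.9, -0.1, 23.4]
wrist_force: [1.6, 0.3, -1.2]
opening: 0.0213
grasp_force: 30.9
```

```bash
python3 -c "
from h import *
shift((405,-293,110),(405,-293,35),yaw=-3.5)"
```

```text
t 2.98 tcp [ 416.6 -217.9  121.3] rot [ 1.799e+02 -1.000e-01  2.340e+01] q [-28.  -7. -15.  81.  -0. 129.] F [ 1.6  0.3 -1.2] open 21.3 g 30.9
(405, -293, 110) [-40.5  64.3  11.4]
(405, -293, 35) [-40.6  64.2  86.4]
twist 0.469
```

apply_moves:
  motion:
    - {"jaw": -1,"xyz": [-20,32,5],"twist": 0.17}
    - {"jaw": -1,"xyz": [-40,64,10],"twist": 0.34}
    - {"jaw": -1,"xyz": [-40,64,10],"twist": 0.47}
    - {"jaw": -1,"xyz": [-40,64,60],"twist": 0.47}
    - {"jaw": -1,"xyz": [-40,64,84],"twist": 0.47}

```text
time: 3.6
ee_pos: [0.4053, -0.2903, 0.0346]
tcp_rot: [-180.0, 0.1, -3.2]
wrist_force: [-0.2, 0.0, -0.6]
opening: 0.0212
grasp_force: 30.9
```

apply_moves:
  motion:
    - {"jaw": -1,"xyz": [0,0,0],"twist": 0}
    - {"jaw": -0.15,"xyz": [0,0,1],"twist": 0}
    - {"jaw": -0.15,"xyz": [0,0,1],"twist": 0}
    - {"jaw": -0.15,"xyz": [0,0,-40],"twist": 0}
    - {"jaw": -0.15,"xyz": [0,0,-75],"twist": 0}

```text
time: 4.22
ee_pos: [0.4063, -0.2907, 0.1134]
tcp_rot: [180.0, -0.1, -3.2]
wrist_force: [-0.2, -0.6, 0.5]
opening: 0.0362
grasp_force: 0.0
```

```bash
python3 -c "
from h import *
shift((446,-103,110),(446,-103,24),yaw=81.3)"
```

```text
t 4.22 tcp [ 406.3 -290.7  113.4] rot [ 1.8e+02 -1.0e-01 -3.2e+00] q [-36.  -2. -12.  80.  -0. 148.] F [-0.2 -0.6  0.5] open 36.2 g 0.0
(446, -103, 110) [  29.1 -189.6    3.3]
(446, -103, 24) [  29.  -189.7   89.3]
twist -1.475
```

apply_moves:
  motion:
    - {"jaw": 0.2,"xyz": [6,-40,0],"twist": -0.18}
    - {"jaw": 0.2,"xyz": [12,-80,0],"twist": -0.36}
    - {"jaw": 0.2,"xyz": [18,-120,3],"twist": -0.54}
    - {"jaw": 0.2,"xyz": [24,-160,3],"twist": -0.72}
    - {"jaw": 0.2,"xyz": [29,-190,3],"twist": -0.9}

```text
time: 4.85
ee_pos: [0.4462, -0.101, 0.1094]
tcp_rot: [179.9, -0.1, 48.7]
wrist_force: [0.6, -0.3, 0.7]
opening: 0.0514
grasp_force: 0.0
```

```bash
python3 -c "
from h import *
shift((446,-103,110),(446,-103,24),yaw=81.3)"
```

```text
t 4.85 tcp [ 446.2 -101.   109.4] rot [ 1.799e+02 -1.000e-01  4.870e+01] q [-13.  -8. -18.  80.   0. 119.] F [ 0.6 -0.3  0.7] open 51.4 g 0.0
(446, -103, 110) [-1.6  1.1 -0.6]
(446, -103, 24) [-1.7  1.  85.4]
twist -0.568
```

apply_moves:
  motion:
    - {"jaw": 0.2,"xyz": [0,1,0],"twist": -0.18}
    - {"jaw": 0.2,"xyz": [-1,1,5],"twist": -0.36}
    - {"jaw": 0.2,"xyz": [-1,1,20],"twist": -0.53}
    - {"jaw": 0.2,"xyz": [-1,1,60],"twist": -0.57}
    - {"jaw": 0.2,"xyz": [-1,1,85],"twist": -0.57}

```text
time: 5.48
ee_pos: [0.4458, -0.1038, 0.0227]
tcp_rot: [180.0, 0.0, 81.0]
wrist_force: [0.4, -0.7, 0.1]
opening: 0.0514
grasp_force: 0.0
```

apply_moves:
  motion:
    - {"jaw": 0.2,"xyz": [0,0,0],"twist": 0}
    - {"jaw": -1,"xyz": [0,0,0],"twist": 0}
    - {"jaw": -1,"xyz": [0,0,0],"twist": 0}
    - {"jaw": -1,"xyz": [0,0,0],"twist": 0}
    - {"jaw": -1,"xyz": [0,0,0],"twist": 0}

```text
time: 6.1
ee_pos: [0.4468, -0.1041, 0.025]
tcp_rot: [179.8, 0.0, 81.0]
wrist_force: [-1.3, 0.1, 6.8]
opening: 0.0213
grasp_force: 30.2
```

```bash
python3 -c "
from h import *
shift((446,-103,115),(658,-208,115),yaw=0)"
```

```text
t 6.1 tcp [ 446.8 -104.1   25. ] rot [179.8   0.   81. ] q [-13.  -6. -26.  70.   0.  86.] F [-1.3  0.1  6.8] open 21.3 g 30.2
(446, -103, 115) [  1.   -0.7 -90. ]
(658, -208, 115) [-69.6 225.1 -89.3]
twist 1.414
```

apply_moves:
  motion:
    - {"jaw": -1,"xyz": [0,0,-50],"twist": 0.1}
    - {"jaw": -1,"xyz": [-5,15,-92],"twist": 0.28}
    - {"jaw": -1,"xyz": [-20,65,-92],"twist": 0.46}
    - {"jaw": -1,"xyz": [-37,120,-92],"twist": 0.64}
    - {"jaw": -1,"xyz": [-54,174,-92],"twist": 0.82}

```text
time: 6.72
ee_pos: [0.6111, -0.1853, 0.1163]
tcp_rot: [179.9, -0.1, 33.7]
wrist_force: [1.6, 0.2, 0.5]
opening: 0.0213
grasp_force: 29.8
```

```bash
python3 -c "
from h import *
shift((658,-206,115),(658,-206,33),yaw=0)"
```

```text
t 6.72 tcp [ 611.1 -185.3  116.3] rot [ 1.799e+02 -1.000e-01  3.370e+01] q [-17.  16.   9.  82.   0. 129.] F [1.6 0.2 0.5] open 21.3 g 29.8
(658, -206, 115) [27.6 43.2  1.4]
(658, -206, 33) [27.5 43.1 83.4]
twist 0.588
```

apply_moves:
  motion:
    - {"jaw": -1,"xyz": [10,15,0],"twist": 0.18}
    - {"jaw": -1,"xyz": [20,30,0],"twist": 0.36}
    - {"jaw": -1,"xyz": [27,43,0],"twist": 0.53}
    - {"jaw": -1,"xyz": [27,43,40],"twist": 0.59}
    - {"jaw": -1,"xyz": [27,43,82],"twist": 0.59}

```text
time: 7.35
ee_pos: [0.6565, -0.2053, 0.0334]
tcp_rot: [180.0, -0.1, 0.2]
wrist_force: [-0.2, -0.5, -1.3]
opening: 0.0213
grasp_force: 29.8
```

apply_moves:
  motion:
    - {"jaw": -1,"xyz": [0,0,0],"twist": 0}
    - {"jaw": -0.15,"xyz": [0,0,1],"twist": 0}
    - {"jaw": -0.15,"xyz": [0,0,1],"twist": 0}
    - {"jaw": -0.15,"xyz": [0,0,-40],"twist": 0}
    - {"jaw": -0.15,"xyz": [0,0,-85],"twist": 0}

```text
time: 7.98
ee_pos: [0.6553, -0.2048, 0.1196]
tcp_rot: [-180.0, 0.0, 0.2]
wrist_force: [0.9, -0.2, 0.7]
opening: 0.0358
grasp_force: 0.0
```

```bash
python3 -c "
from h import *
shift((440,30,110),(440,30,60),yaw=163)"
```

```text
t 7.97 tcp [ 655.3 -204.8  119.6] rot [-180.     0.     0.2] q [-17.  23.  18.  85.   0. 162.] F [ 0.9 -0.2  0.7] open 35.8 g 0.0
(440, 30, 110) [-214.4 -235.6    9.7]
(440, 30, 60) [-214.3 -235.6   59.7]
twist -2.841
```

apply_moves:
  motion:
    - {"jaw": 0,"xyz": [-40,-15,-35],"twist": -0.18}
    - {"jaw": 0,"xyz": [-90,-35,-60],"twist": -0.36}
    - {"jaw": 0.5,"xyz": [-140,-60,-60],"twist": -0.54}
    - {"jaw": 1,"xyz": [-185,-90,-60],"twist": -0.72}
    - {"jaw": 1,"xyz": [-215,-130,-60],"twist": -0.9}

```text
time: 8.6
ee_pos: [0.4385, -0.0753, 0.1794]
tcp_rot: [179.9, -0.1, 52.0]
wrist_force: [0.8, -0.1, 0.8]
opening: 0.0856
grasp_force: 0.0
```

```bash
python3 -c "
from h import *
shift((440,60,150),(440,30,60),yaw=163)"
```

```text
t 8.6 tcp [438.5 -75.3 179.4] rot [ 1.799e+02 -1.000e-01  5.200e+01] q [-10. -10. -12.  88.   0. 118.] F [ 0.8 -0.1  0.8] open 85.6 g 0.0
(440, 60, 150) [107.6 -82.1  29.4]
(440, 30, 60) [ 83.8 -63.8 119.4]
twist -1.937
```

apply_moves:
  motion:
    - {"jaw": 1,"xyz": [20,-16,5],"twist": -0.18}
    - {"jaw": 1,"xyz": [40,-32,10],"twist": -0.36}
    - {"jaw": 1,"xyz": [60,-48,15],"twist": -0.54}
    - {"jaw": 1,"xyz": [84,-64,20],"twist": -0.72}
    - {"jaw": 1,"xyz": [108,-82,29],"twist": -0.9}

```text
time: 9.22
ee_pos: [0.4428, 0.0608, 0.1504]
tcp_rot: [179.9, 0.0, 103.7]
wrist_force: [0.1, 0.4, 0.8]
opening: 0.0854
grasp_force: 0.0
```

apply_moves:
  motion:
    - {"jaw": 1,"xyz": [0,0,10],"twist": -0.18}
    - {"jaw": 1,"xyz": [0,0,20],"twist": -0.36}
    - {"jaw": 1,"xyz": [0,0,30],"twist": -0.54}
    - {"jaw": 1,"xyz": [0,0,40],"twist": -0.72}
    - {"jaw": 1,"xyz": [0,0,60],"twist": -0.9}

```text
time: 9.85
ee_pos: [0.4432, 0.06, 0.0905]
tcp_rot: [179.9, 0.1, 155.3]
wrist_force: [-0.0, -0.1, 0.5]
opening: 0.0854
grasp_force: 0.0
```

```bash
python3 -c "
from h import *
shift((472,123,80),(472,123,45),yaw=163)"
```

```text
t 9.85 tcp [443.2  60.   90.5] rot [1.799e+02 1.000e-01 1.553e+02] q [  8.  -9. -21.  78.   0.  32.] F [-0.  -0.1  0.5] open 85.4 g 0.0
(472, 123, 80) [ 0.3 69.2 10.6]
(472, 123, 45) [ 0.4 69.2 45.6]
twist -0.135
```

apply_moves:
  motion:
    - {"jaw": 1,"xyz": [0,30,10],"twist": -0.13}
    - {"jaw": 1,"xyz": [0,55,25],"twist": -0.13}
    - {"jaw": 1,"xyz": [0,69,40],"twist": -0.13}
    - {"jaw": 1,"xyz": [0,69,40],"twist": -0.13}

```text
time: 10.35
ee_pos: [0.4711, 0.1226, 0.0484]
tcp_rot: [-179.9, -0.1, 162.4]
wrist_force: [-0.3, -0.5, 0.2]
opening: 0.0853
grasp_force: 0.0
```

```bash
python3 -c "
from h import *
shift((472,123,40),yaw=163)
from workcell import camera
a,_=camera('scene');b,_=camera('top')
a=cv2.resize(a[60:280,200:460],None,fx=1.55,fy=1.55,interpolation=2);b=cv2.resize(b[110:290,200:380],(341,341),interpolation=2)
c=np.zeros((341,a.shape[1]+341,3),np.uint8);c[:,:a.shape[1]]=a;c[:,a.shape[1]:]=b
cv2.imwrite('pics/v4.png',c[:,:,::-1])"
```

```text
t 10.35 tcp [471.1 122.6  48.4] rot [-1.799e+02 -1.000e-01  1.624e+02] q [ 15.  -3. -20.  73.  -0.  32.] F [-0.3 -0.5  0.2] open 85.3 g 0.0
(472, 123, 40) [-0.7  0.7  8.4]
twist -0.01
```

View pics/v4.png

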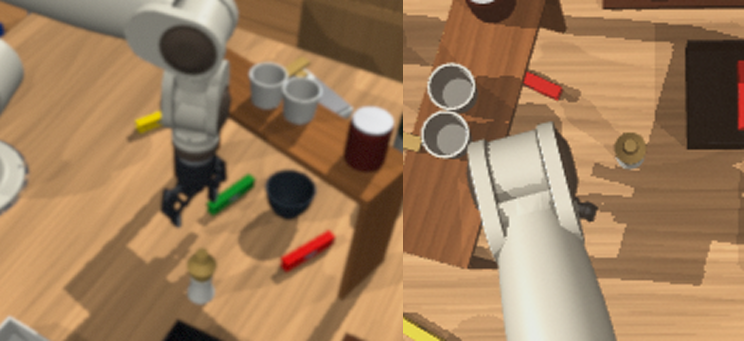

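apply_moves:
  motion:
    - {"jaw": 1,"xyz": [0,1,5],"twist": -0.01}
    - {"jaw": 1,"xyz": [0,1,8],"twist": -0.01}

```text
time: 10.7
ee_pos: [0.472, 0.1229, 0.0413]
tcp_rot: [180.0, 0.0, 162.9]
wrist_force: [-0.4, -0.5, -0.5]
opening: 0.0856
grasp_force: 0.0
```

apply_moves:
  motion:
    - {"jaw": 1,"xyz": [0,0,3],"twist": 0}
    - {"jaw": 1,"xyz": [0,0,3],"twist": 0}

```text
time: 10.95
ee_pos: [0.4719, 0.1231, 0.038]
tcp_rot: [-180.0, -0.0, 162.9]
wrist_force: [0.4, 0.9, 0.0]
opening: 0.0856
grasp_force: 0.0
```

apply_moves:
  motion:
    - {"jaw": 1,"xyz": [0,0,3],"twist": 0}
    - {"jaw": 1,"xyz": [0,0,3],"twist": 0}

```text
time: 11.2
ee_pos: [0.4719, 0.1232, 0.035]
tcp_rot: [-180.0, -0.0, 162.9]
wrist_force: [-0.5, -0.0, 0.2]
opening: 0.0852
grasp_force: 0.0
```

apply_moves:
  motion:
    - {"jaw": 1,"xyz": [0,0,3],"twist": 0}
    - {"jaw": 1,"xyz": [0,0,3],"twist": 0}

```text
time: 11.45
ee_pos: [0.4719, 0.1232, 0.0319]
tcp_rot: [-180.0, -0.0, 162.9]
wrist_force: [-0.5, 0.4, 0.1]
opening: 0.0853
grasp_force: 0.0
```

apply_moves:
  motion:
    - {"jaw": 1,"xyz": [0,0,2],"twist": 0}
    - {"jaw": 1,"xyz": [0,0,2],"twist": 0}

```text
time: 11.7
ee_pos: [0.4719, 0.1232, 0.03]
tcp_rot: [-180.0, -0.0, 162.9]
wrist_force: [0.5, 0.3, -0.3]
opening: 0.0855
grasp_force: 0.0
```

apply_moves:
  motion:
    - {"jaw": 1,"xyz": [0,0,2],"twist": 0}
    - {"jaw": 1,"xyz": [0,0,2],"twist": 0}

```text
time: 11.95
ee_pos: [0.4725, 0.1232, 0.0296]
tcp_rot: [180.0, 0.1, 162.9]
wrist_force: [-3.9, -4.0, 12.8]
opening: 0.0855
grasp_force: 6.2
```

apply_moves:
  motion:
    - {"jaw": 1,"xyz": [0,0,2],"twist": 0}
    - {"jaw": 1,"xyz": [0,0,2],"twist": 0}

```text
time: 12.2
ee_pos: [0.4731, 0.1231, 0.0294]
tcp_rot: [179.9, 0.2, 162.9]
wrist_force: [-9.3, -8.5, 27.1]
opening: 0.0856
grasp_force: 13.4
```

apply_moves:
  motion:
    - {"jaw": 1,"xyz": [0,-10,0],"twist": 0}
    - {"jaw": 1,"xyz": [0,-25,0],"twist": 0}
    - {"jaw": 1,"xyz": [0,-40,0],"twist": 0}

```text
time: 12.58
ee_pos: [0.4598, 0.0843, 0.026]
tcp_rot: [-180.0, -0.0, 162.9]
wrist_force: [0.2, -0.7, -0.2]
opening: 0.0855
grasp_force: 0.0
```

```bash
cat >> h.py <<'E'
def look(col,near,n="scene"):
    from workcell import camera
    p,d=camera(n)
    for ct,a,q in blobs(p,d,n,col):
        t=q[q[:,2]>np.percentile(q[:,2],90)-.006]
        r=cv2.minAreaRect((t[:,:2]*1000).astype(np.float32))
        if np.hypot(*(np.array(r[0])-near))<150: print(n,col,np.round(ct),a,np.round(r[0]),np.round(r[1]),round(r[2],1),np.round(cv2.boxPoints(r)).astype(int).tolist(),np.percentile(q[:,2],95))
E
python3 -c "
from h import *
shift((472,123,40),yaw=163)
look('green',(490,190))"
```

```text
t 12.57 tcp [459.8  84.3  26. ] rot [-180.    -0.   162.9] q [ 10.  -5. -24.  70.  -0.  27.] F [ 0.2 -0.7 -0.2] open 85.5 g 0.0
(472, 123, 40) [ -0.3  40.6 -14. ]
twist -0.001
scene green [347. 186.] 252 [497. 211.] [130.  25.] 76.0 [[469, 151], [493, 145], [524, 271], [500, 277]] 0.028937955200748256
```

```bash
python3 - <<'E'
from h import *
from workcell import camera,sensors
o=sensors.get_obs();c=o["ee_pos"];y=np.radians(o["tcp_rot"][2])
np.save("pics/x.npy",0)
P=[]
for n in("scene","top"):
    p,d=camera(n);W=cloud(n,d)[d>0]; R,t=setup(n)[1:]; print(n,"cam at",np.round(-R.T@t,2)); P.append(W)
a=np.array([np.cos(np.radians(73)),np.sin(np.radians(73))]);b=np.array([a[1],-a[0]])
for W,n in zip(P,("scene","top")):
  D=W[:,:2]-c[:2]; m=np.hypot(D[:,0],D[:,1])<.095; D=D[m];z=W[m,2]-c[2]
  for lo in range(0,420,20):
    k=(z*1000>=lo)&(z*1000<lo+20)
    if k.sum()>8: print(n,lo,k.sum(),"along clip",np.round(1000*np.percentile(D[k]@a,[3,97])),"across",np.round(1000*np.percentile(D[k]@b,[3,97])))
E
```

```text
scene cam at [ 0.94 -0.72  1.15]
top cam at [0.36 0.   1.42]
scene 0 63 along clip [-55.  86.] across [-8. 14.]
scene 20 44 along clip [-55.  53.] across [-4. 15.]
scene 40 153 along clip [-72.  71.] across [-8. 18.]
scene 60 146 along clip [-70.  67.] across [-8. 20.]
scene 80 200 along clip [-68.  67.] across [-8. 21.]
scene 100 90 along clip [-63.  63.] across [-7. 38.]
scene 120 123 along clip [-36.  17.] across [-12.  40.]
scene 140 192 along clip [-36.  20.] across [-12.  40.]
scene 160 71 along clip [-37.  11.] across [-6. 40.]
scene 180 149 along clip [-40.  20.] across [-14.  43.]
scene 200 142 along clip [-39.  17.] across [-11.  42.]
scene 220 162 along clip [-39.   6.] across [-12.  52.]
scene 240 139 along clip [-56.  31.] across [-13.  62.]
scene 260 287 along clip [-59.  40.] across [-12.  62.]
scene 280 339 along clip [-57.  42.] across [-13.  61.]
scene 300 308 along clip [-56.  47.] across [-15.  60.]
scene 320 336 along clip [-51.  40.] across [-18.  57.]
scene 340 206 along clip [-43.  37.] across [-20.  53.]
scene 360 147 along clip [-68. -26.] across [-23.  54.]
scene 380 312 along clip [-78.  50.] across [-44.  64.]
scene 400 467 along clip [-78.  54.] across [-44.  69.]
top 40 9 along clip [-72. -54.] across [-10.  12.]
top 80 33 along clip [-68. -52.] across [-9. 12.]
top 100 12 along clip [-65. -54.] across [-11.   8.]
top 400 13 along clip [-75.  32.] across [-37.  62.]
```

```bash
python3 - <<'E'
from h import *
from workcell import camera
# scene mask compare: project rect model fit: use colour mask only, end points along axis at z=.026 plane
K,R,t=setup("scene"); C=-R.T@t
def plane(p,z=.026):
    ys,xs=np.nonzero(seg(p,'green')); ok=(xs>325)&(xs<375)&(ys>165)&(ys<205); xs,ys=xs[ok],ys[ok]
    r=np.stack([(xs-K[0,2])/K[0,0],(ys-K[1,2])/K[1,1],np.ones(len(xs))],1)@R
    return (C+r*((z-C[2])/r[:,2])[:,None])[:,:2]*1000
a=np.array([np.cos(np.radians(73)),np.sin(np.radians(73))])
for p in(np.load("pics/scene0rgb.npy"),camera("scene")[0]):
    q=plane(p); m=cv2.fitLine(q.astype(np.float32),cv2.DIST_L2,0,.01,.01).ravel(); print(len(q),np.percentile(q@a,[1,2,5,50,95,98,99]).round(1),q.mean(0).round(1),np.degrees(np.arctan2(m[1],m[0])))
p,d=camera("top");p0=np.load("pics/top0rgb.npy")
cv2.imwrite("pics/v5.png",cv2.resize(np.hstack([p0[195:235,235:295],p[195:235,235:295]]),None,fx=6,fy=6,interpolation=2)[:,:,::-1])
E
```

```text
248 [292.2 294.  298.8 350.  406.8 412.1 414.2] [503.1 213.3] 74.625015
246 [288.6 290.2 294.8 343.  402.7 407.6 409.5] [500.3 209.3] 75.168915
```

View pics/v5.png

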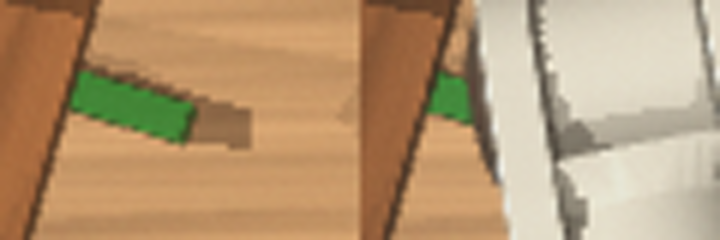

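apply_moves:
  motion:
    - {"jaw": 1,"xyz": [0,0,-9],"twist": 0}
    - {"jaw": 1,"xyz": [0,42,-9],"twist": 0}
    - {"jaw": 1,"xyz": [0,42,-3],"twist": 0}
    - {"jaw": 1,"xyz": [0,42,1],"twist": 0}
    - {"jaw": 1,"xyz": [0,42,2],"twist": 0}

```text
time: 13.45
ee_pos: [0.4749, 0.1265, 0.0291]
tcp_rot: [179.7, 0.3, 163.0]
wrist_force: [-9.3, -1.1, 40.6]
opening: 0.0857
grasp_force: 20.1
```

apply_moves:
  motion:
    - {"jaw": 1,"xyz": [0,-2,0],"twist": 0}
    - {"jaw": 1,"xyz": [0,-4,0],"twist": 0}

```text
time: 13.7
ee_pos: [0.4745, 0.1237, 0.0293]
tcp_rot: [179.5, 0.3, 163.0]
wrist_force: [-3.3, 7.6, 32.1]
opening: 0.0855
grasp_force: 15.2
```

apply_moves:
  motion:
    - {"jaw": 1,"xyz": [0,-3,0],"twist": 0}
    - {"jaw": 1,"xyz": [0,-6,0],"twist": 0}

```text
time: 13.95
ee_pos: [0.4732, 0.1175, 0.0297]
tcp_rot: [179.5, 0.4, 163.0]
wrist_force: [-2.5, 2.1, 33.7]
opening: 0.0853
grasp_force: 15.5
```

apply_moves:
  motion:
    - {"jaw": 1,"xyz": [0,-3,0],"twist": 0}
    - {"jaw": 1,"xyz": [0,-6,0],"twist": 0}

```text
time: 14.2
ee_pos: [0.4709, 0.1103, 0.029]
tcp_rot: [179.7, 0.4, 162.9]
wrist_force: [-2.9, -5.5, 27.6]
opening: 0.0851
grasp_force: 13.0
```

```bash
cat >> h.py <<'E'
def under(col,box,yaw,z=.026):
    """ends of a clip along yaw from the scene picture's colour mask, on the plane of its top"""
    from workcell import camera
    K,R,t=setup("scene"); C=-R.T@t; p=camera("scene")[0]
    ys,xs=np.nonzero(seg(p,col)); ok=(xs>box[0])&(xs<box[1])&(ys>box[2])&(ys<box[3]); xs,ys=xs[ok],ys[ok]
    r=np.stack([(xs-K[0,2])/K[0,0],(ys-K[1,2])/K[1,1],np.ones(len(xs))],1)@R
    q=(C+r*((z-C[2])/r[:,2])[:,None])[:,:2]*1000; a=np.array([np.cos(np.radians(yaw)),np.sin(np.radians(yaw))])
    m=cv2.fitLine(q.astype(np.float32),cv2.DIST_L2,0,.01,.01).ravel()
    print(len(q),"along",np.percentile(q@a,[2,98]).round(1),"mean",q.mean(0).round(1),"yaw",np.degrees(np.arctan2(m[1],m[0])).round(1)%180)
E
python3 -c "
from h import *
shift((473,127,30));under('green',(300,375,165,225),73)"
```

```text
t 14.2 tcp [470.9 110.3  29. ] rot [179.7   0.4 162.9] q [ 13.  -3. -22.  70.   0.  30.] F [-2.9 -5.5 27.6] open 85.1 g 13.0
(473, 127, 30) [ 2.9 16.6 -0.9]
166 along [308.4 420.5] mean [486.6 238.9] yaw 92.3
```

apply_moves:
  motion:
    - {"jaw": 1,"xyz": [0,-3,0],"twist": 0}
    - {"jaw": 1,"xyz": [0,-6,0],"twist": 0}
    - {"jaw": 1,"xyz": [0,-9,0],"twist": 0}
    - {"jaw": 1,"xyz": [0,-12,0],"twist": 0}

```text
time: 14.75
ee_pos: [0.4641, 0.098, 0.0242]
tcp_rot: [-180.0, -0.0, 162.9]
wrist_force: [-0.2, -0.9, -0.1]
opening: 0.0853
grasp_force: 0.0
```

```bash
python3 -c "
from h import *
from workcell import camera
shift((473,127,30))
a,_=camera('scene');b,_=camera('top')
a=cv2.resize(a[130:260,270:430],(400,325),interpolation=2);b=cv2.resize(b[150:280,230:390],(400,325),interpolation=2)
cv2.imwrite('pics/v6.png',np.hstack([a,b])[:,:,::-1])"
```

```text
t 14.75 tcp [464.1  98.   24.2] rot [-180.    -0.   162.9] q [ 12.  -3. -23.  70.  -0.  29.] F [-0.2 -0.9 -0.1] open 85.3 g 0.0
(473, 127, 30) [ 0.  30.3 -5.8]
```

View pics/v6.png

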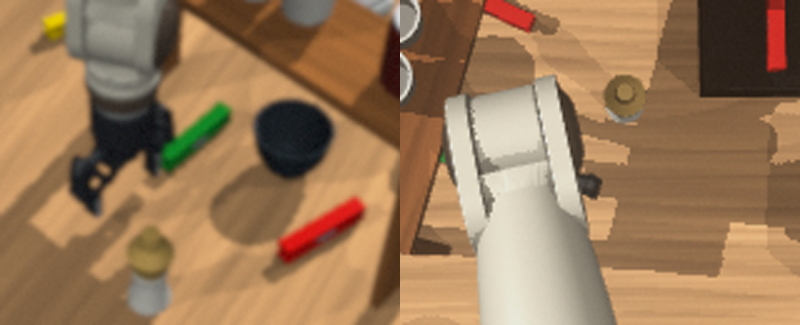

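```bash
python3 -c "
from h import *
under('green',(325,375,165,225),73)"
```

```text
248 along [295.3 411.5] mean [498.3 215.3] yaw 78.5
```

apply_moves:
  motion:
    - {"jaw": 0.2,"xyz": [25,-20,-50],"twist": 0}
    - {"jaw": 0.2,"xyz": [60,-37,-95],"twist": 0}
    - {"jaw": 0.2,"xyz": [110,-37,-130],"twist": 0}
    - {"jaw": 0.2,"xyz": [160,-37,-165],"twist": 0}
    - {"jaw": 0.2,"xyz": [190,10,-190],"twist": 0}

```text
time: 15.52
ee_pos: [0.2842, 0.1633, 0.2166]
tcp_rot: [179.8, 0.2, 162.8]
wrist_force: [1.5, 0.5, -0.0]
opening: 0.0512
grasp_force: 0.0
```

```bash
python3 -c "
from h import *
shift((270,230,230),(210,400,250),(180,580,250),(220,720,250),yaw=163);under('green',(300,375,165,225),73);look('green',(490,200),'top')"
```

```text
t 15.53 tcp [284.2 163.3 216.6] rot [179.8   0.2 162.8] q [ 30. -26. -20.  96.  -0.  47.] F [ 1.5  0.5 -0. ] open 51.2 g 0.0
(270, 230, 230) [ 33.3  59.6 -13.3]
(210, 400, 250) [140.9 204.2 -33.3]
(180, 580, 250) [222.9 367.2 -33.1]
(220, 720, 250) [226.2 512.8 -32.7]
twist -0.004
237 along [294.5 411.7] mean [498.9 215.9] yaw 78.8
top green [256. 212.] 52 [493. 199.] [57. 16.] 87.6 [[484, 171], [500, 170], [503, 227], [486, 228]] 0.029797603555783796
```

apply_moves:
  motion:
    - {"jaw": 0.2,"xyz": [33,60,-13],"twist": 0}
    - {"jaw": 0.2,"xyz": [66,104,-20],"twist": 0}
    - {"jaw": 0.2,"xyz": [99,150,-26],"twist": 0}
    - {"jaw": 0.2,"xyz": [141,204,-33],"twist": 0}
    - {"jaw": 0.2,"xyz": [165,255,-33],"twist": 0}

```text
time: 16.25
ee_pos: [0.2019, 0.4576, 0.2473]
tcp_rot: [180.0, 0.0, 163.0]
wrist_force: [1.9, -0.2, 0.9]
opening: 0.0516
grasp_force: 0.0
```

```bash
python3 -c "
from h import *
shift((185,600,250),(220,720,250),(250,840,250))"
```

```text
t 16.25 tcp [201.9 457.6 247.3] rot [180.   0. 163.] q [66. -2.  3. 95. -0. 83.] F [ 1.9 -0.2  0.9] open 51.6 g 0.0
(185, 600, 250) [ 57.9 131.2  -2.7]
(220, 720, 250) [ 59.5 256.2  -2.7]
(250, 840, 250) [ 65.9 379.7  -2.6]
```

apply_moves:
  motion:
    - {"jaw": 0.2,"xyz": [30,60,0],"twist": 0}
    - {"jaw": 0.2,"xyz": [58,120,0],"twist": 0}
    - {"jaw": 0.2,"xyz": [60,180,0],"twist": 0}
    - {"jaw": 0.2,"xyz": [60,240,0],"twist": 0}
    - {"jaw": 0.2,"xyz": [60,290,0],"twist": 0}

```text
time: 16.88
ee_pos: [0.2236, 0.7262, 0.249]
tcp_rot: [-179.9, 0.0, 162.9]
wrist_force: [0.5, 0.8, 1.3]
opening: 0.0513
grasp_force: 0.0
```

apply_moves:
  motion:
    - {"jaw": 0.2,"xyz": [0,50,0],"twist": 0}
    - {"jaw": 0.2,"xyz": [0,100,0],"twist": 0}

```text
time: 17.12
ee_pos: [0.241, 0.7816, 0.2196]
tcp_rot: [178.0, 0.0, 162.9]
wrist_force: [-0.4, 1.2, -1.3]
opening: 0.0514
grasp_force: 0.0
```

```bash
python3 -c "
from h import *
shift((185,600,250))"
```

```text
t 17.12 tcp [241.  781.6 219.6] rot [178.    0.  162.9] q [ 73.  51.  71. 108.  -0.  90.] F [-0.4  1.2 -1.3] open 51.4 g 0.0
(185, 600, 250) [   0.2 -188.8  -36.9]
```

apply_moves:
  motion:
    - {"jaw": 0.2,"xyz": [0,60,0],"twist": 0}
    - {"jaw": 0.2,"xyz": [0,120,0],"twist": 0}
    - {"jaw": 0.2,"xyz": [0,180,0],"twist": 0}
    - {"jaw": 0.2,"xyz": [0,240,0],"twist": 0}

```text
time: 17.62
ee_pos: [0.2566, 0.8349, 0.1764]
tcp_rot: [173.8, 0.0, 162.9]
wrist_force: [-0.1, -0.2, 0.2]
opening: 0.0512
grasp_force: 0.0
```

```bash
python3 -c "
from h import *
shift((185,600,250))
from workcell import sensors;print(sensors.get_obs()['q'])"
```

```text
t 17.62 tcp [256.6 834.9 176.4] rot [173.8   0.  162.9] q [ 73.  54.  71. 100.   0.  90.] F [-0.1 -0.2  0.2] open 51.2 g 0.0
(185, 600, 250) [  -0.5 -236.2  -99.9]
[7.29163167e+01 5.42990215e+01 7.07002274e+01 1.00158067e+02
 1.23308543e-03 8.99830527e+01]
```

apply_moves:
  motion:
    - {"jaw": 0.2,"xyz": [0,50,-35],"twist": 0}
    - {"jaw": 0.2,"xyz": [0,100,-70],"twist": 0}
    - {"jaw": 0.2,"xyz": [0,150,-105],"twist": 0}
    - {"jaw": 0.2,"xyz": [0,200,-140],"twist": 0}
    - {"jaw": 0.2,"xyz": [0,250,-175],"twist": 0}

```text
time: 18.25
ee_pos: [0.2573, 0.8381, 0.2242]
tcp_rot: [169.9, -0.0, 162.9]
wrist_force: [-0.2, -0.4, 0.2]
opening: 0.0513
grasp_force: 0.0
```

```bash
python3 -c "
from h import *
shift((185,600,250))
from workcell import sensors;print(sensors.get_obs()['q'])"
```

```text
t 18.25 tcp [257.3 838.1 224.2] rot [169.9  -0.  162.9] q [73. 51. 71. 99.  0. 90.] F [-0.2 -0.4  0.2] open 51.3 g 0.0
(185, 600, 250) [  -0.7 -240.5  -68.9]
[7.29326452e+01 5.12336758e+01 7.07216010e+01 9.94095372e+01
 1.09498130e-03 8.99951260e+01]
```

apply_moves:
  motion:
    - {"jaw": 0.2,"xyz": [0,50,-35],"twist": 0}
    - {"jaw": 0.2,"xyz": [0,100,-70],"twist": 0}
    - {"jaw": 0.2,"xyz": [0,150,-105],"twist": 0}
    - {"jaw": 0.2,"xyz": [0,200,-140],"twist": 0}
    - {"jaw": 0.2,"xyz": [0,250,-175],"twist": 0}

```text
time: 18.88
ee_pos: [0.2573, 0.8381, 0.2727]
tcp_rot: [166.1, 0.0, 162.9]
wrist_force: [0.1, 0.4, 0.1]
opening: 0.0511
grasp_force: 0.0
```

apply_moves:
  motion:
    - {"jaw": 0.2,"xyz": [0,50,-35],"twist": 0}
    - {"jaw": 0.2,"xyz": [0,100,-70],"twist": 0}
    - {"jaw": 0.2,"xyz": [0,150,-105],"twist": 0}
    - {"jaw": 0.2,"xyz": [0,200,-140],"twist": 0}
    - {"jaw": 0.2,"xyz": [0,250,-175],"twist": 0}

```text
time: 19.5
ee_pos: [0.2562, 0.8344, 0.3236]
tcp_rot: [162.3, 0.0, 162.9]
wrist_force: [0.4, -0.1, 0.4]
opening: 0.0513
grasp_force: 0.0
```

```bash
python3 -c "
from h import *
shift((200,560,300),(240,380,300),(290,120,250))
from workcell import sensors;print(sensors.get_obs()['q'])"
```

```text
t 19.5 tcp [256.2 834.4 323.6] rot [162.3   0.  162.9] q [73. 45. 71. 98. -0. 90.] F [ 0.4 -0.1  0.4] open 51.3 g 0.0
(200, 560, 300) [ -26.8 -272.8  -62.3]
(240, 380, 300) [-117.9 -425.6 -111. ]
(290, 120, 250) [-242.  -663.6 -134.5]
[ 7.29330684e+01  4.48616619e+01  7.06977863e+01  9.81412580e+01
 -8.74951366e-05  8.99977605e+01]
```

apply_moves:
  motion:
    - {"jaw": 0.2,"xyz": [-6,-60,-14],"twist": 0.17}
    - {"jaw": 0.2,"xyz": [-12,-120,-27],"twist": 0.34}
    - {"jaw": 0.2,"xyz": [-18,-180,-41],"twist": 0.51}
    - {"jaw": 0.2,"xyz": [-23,-235,-54],"twist": 0.68}
    - {"jaw": 0.2,"xyz": [-27,-273,-62],"twist": 0.85}

```text
time: 20.12
ee_pos: [0.2079, 0.5981, 0.3033]
tcp_rot: [166.7, -11.9, 121.9]
wrist_force: [0.8, 0.6, 1.5]
opening: 0.0512
grasp_force: 0.0
```

```bash
cat >> h.py <<'E'
def twistto(heading):
    "twist putting tool x in the vertical plane of heading, fingers' line level"
    from workcell import sensors
    from scipy.spatial.transform import Rotation as Ro
    R=Ro.from_euler('xyz',sensors.get_obs()["tcp_rot"],degrees=True).as_matrix()
    z=R[:,2]; h=np.array([np.cos(np.radians(heading)),np.sin(np.radians(heading)),0]); x=h-z*(h@z); v=R.T@x
    print("twist",np.arctan2(v[1],v[0]).round(3),"tilt",np.degrees(np.arccos(-z[2])).round(1),"heading of lean",np.degrees(np.arctan2(z[1],z[0])).round(1))
E
python3 -c "
from h import *
shift((240,380,290),(250,260,260),(300,120,240));twistto(75)"
```

```text
t 20.12 tcp [207.9 598.1 303.3] rot [166.7 -11.9 121.9] q [ 71.   0.   9.  81.   1. 130.] F [0.8 0.6 1.5] open 51.2 g 0.0
(240, 380, 290) [-200.6  -79.   -47.9]
(250, 260, 260) [-311.7 -134.1  -53.4]
(300, 120, 240) [-458.  -162.3  -70.6]
twist 0.792 tilt 17.7 heading of lean 72.9
```

apply_moves:
  motion:
    - {"jaw": 0.2,"xyz": [-55,-22,-13],"twist": 0.16}
    - {"jaw": 0.2,"xyz": [-110,-44,-26],"twist": 0.32}
    - {"jaw": 0.2,"xyz": [-165,-66,-39],"twist": 0.48}
    - {"jaw": 0.2,"xyz": [-220,-88,-48],"twist": 0.64}
    - {"jaw": 0.2,"xyz": [-275,-116,-51],"twist": 0.79}

```text
time: 20.75
ee_pos: [0.2488, 0.3006, 0.2703]
tcp_rot: [179.2, -17.8, 75.4]
wrist_force: [1.3, -0.1, 0.6]
opening: 0.0511
grasp_force: 0.0
```

```bash
python3 -c "
from h import *
shift((270,240,255),(300,130,230),(400,90,160),(460,90,70));twistto(76)"
```

```text
t 20.75 tcp [248.8 300.6 270.3] rot [179.2 -17.8  75.4] q [ 45. -32. -19.  87.   8. 151.] F [ 1.3 -0.1  0.6] open 51.1 g 0.0
(270, 240, 255) [-55.4  35.7  -1.2]
(300, 130, 230) [-157.3   92.5   -6.8]
(400, 90, 160) [-191.6  198.4   57.2]
(460, 90, 70) [-204.7  255.2  148.3]
twist -0.015 tilt 17.8 heading of lean 72.8
```

apply_moves:
  motion:
    - {"jaw": 0.2,"xyz": [-55,36,-1],"twist": 0}
    - {"jaw": 0.2,"xyz": [-105,64,-4],"twist": 0}
    - {"jaw": 0.2,"xyz": [-157,93,-7],"twist": 0}
    - {"jaw": 0.2,"xyz": [-175,145,20],"twist": 0}
    - {"jaw": 0.2,"xyz": [-192,198,55],"twist": 0}

```text
time: 21.38
ee_pos: [0.3984, 0.0907, 0.1651]
tcp_rot: [179.0, -17.8, 75.6]
wrist_force: [0.4, 0.6, -0.1]
opening: 0.0514
grasp_force: 0.0
```

```bash
python3 -c "
from h import *
under('green',(300,375,165,225),76);look('green',(490,200));look('green',(490,200),'top');shift((460,90,70),(487,150,35),(487,150,22));twistto(77)
"
```

```text
237 along [271.7 389.7] mean [499.1 215. ] yaw 78.5
scene green [347. 184.] 238 [497. 224.] [115.  22.] 78.6 [[475, 170], [497, 165], [519, 278], [498, 282]] 0.028692795253807104
t 21.52 tcp [396.6  91.6 162.2] rot [179.5 -17.6  75.5] q [  2. -22. -25.  82.  17. 108.] F [-1.   0.3  0.3] open 51.4 g 0.0
(460, 90, 70) [-14.2  60.9  92.8]
(487, 150, 35) [ 37.   71.4 145.9]
(487, 150, 22) [ 33.1  71.3 158.3]
twist -0.031 tilt 17.6 heading of lean 73.7
```

```bash
python3 -c "
from h import *
shift((470,105,90),(478,125,40),(480,135,25),(489,179,25));twistto(78.5)
"
```

```text
t 21.52 tcp [396.6  91.6 162.2] rot [179.5 -17.6  75.5] q [  2. -22. -25.  82.  17. 108.] F [-1.   0.3  0.3] open 51.4 g 0.0
(470, 105, 90) [ 8.1 66.9 79. ]
(478, 125, 40) [ 13.3  69.1 133.1]
(480, 135, 25) [ 18.5  68.4 150.5]
(489, 179, 25) [ 61.2  65.9 164.1]
twist -0.059 tilt 17.6 heading of lean 73.7
```

apply_moves:
  motion:
    - {"jaw": 0.2,"xyz": [4,34,40],"twist": -0.06}
    - {"jaw": 0.2,"xyz": [8,67,79],"twist": -0.06}
    - {"jaw": 0.2,"xyz": [13,69,132],"twist": -0.06}
    - {"jaw": 0.2,"xyz": [18,69,150],"twist": -0.06}
    - {"jaw": 0.2,"xyz": [30,68,154],"twist": -0.06}

```text
time: 22.15
ee_pos: [0.4824, 0.149, 0.0282]
tcp_rot: [178.1, -17.6, 79.3]
wrist_force: [0.1, -0.6, 0.1]
opening: 0.0513
grasp_force: 0.0
```

```bash
python3 -c "
from h import *
shift((489,179,25),(480,135,25));twistto(78.5)
"
```

```text
t 22.15 tcp [482.4 149.   28.2] rot [178.1 -17.6  79.3] q [  9.  -7. -28.  61.  16. 111.] F [ 0.1 -0.6  0.1] open 51.3 g 0.0
(489, 179, 25) [28.3  0.5 12.4]
(480, 135, 25) [-14.5   0.3  -1.2]
twist 0.005 tilt 17.7 heading of lean 73.2
```

apply_moves:
  motion:
    - {"jaw": 0.2,"xyz": [14,0,6],"twist": 0}
    - {"jaw": 0.2,"xyz": [28,0,12],"twist": 0}
    - {"jaw": -1,"xyz": [28,0,12],"twist": 0}
    - {"jaw": -1,"xyz": [28,0,12],"twist": 0}
    - {"jaw": -1,"xyz": [28,0,12],"twist": 0}
  grip_force: 50

```text
time: 22.78
ee_pos: [0.4896, 0.1779, 0.026]
tcp_rot: [178.0, -17.7, 79.3]
wrist_force: [-1.5, 2.4, 4.6]
opening: 0.021
grasp_force: 48.9
```

```bash
python3 -c "
from h import *
shift((489,179,28),(472,95,28),(470,85,28));twistto(78.5)
"
```

```text
t 22.77 tcp [489.6 177.9  26. ] rot [178.  -17.7  79.3] q [ 12.  -6. -27.  60.  15. 114.] F [-1.5  2.4  4.6] open 21.0 g 48.9
(489, 179, 28) [ 1.5 -0.8 -1.6]
(472, 95, 28) [-80.1  -1.  -27.7]
(470, 85, 28) [-89.8  -1.  -30.8]
twist 0.004 tilt 17.8 heading of lean 72.9
```

apply_moves:
  motion:
    - {"jaw": -1,"xyz": [-25,0,-10],"twist": 0}
    - {"jaw": -1,"xyz": [-60,0,-22],"twist": 0}
    - {"jaw": -1,"xyz": [-100,0,-34],"twist": 0}

```text
time: 23.15
ee_pos: [0.4682, 0.073, 0.0274]
tcp_rot: [178.1, -17.6, 79.3]
wrist_force: [-1.0, 0.3, -0.1]
opening: 0.0206
grasp_force: 48.7
```

```bash
python3 -c "
from h import *
shift((375,-10,130),(365,-180,130),(360,-343,125))
look('green',(470,130))
"
```

```text
t 23.15 tcp [468.2  73.   27.4] rot [178.1 -17.6  79.3] q [ -1.  -9. -30.  64.  17. 101.] F [-1.   0.3 -0.1] open 20.6 g 48.7
(375, -10, 130) [ -63.2  -71.8 -130.2]
(365, -180, 130) [-224.2  -48.4 -180.5]
(360, -343, 125) [-379.3  -21.7 -223.6]
scene green [332. 198.] 132 [490. 111.] [ 36. 125.] 9.8 [[461, 170], [483, 46], [518, 52], [497, 176]] 0.030861978528910105
```

apply_moves:
  motion:
    - {"jaw": -1,"xyz": [-15,-18,-50],"twist": 0}
    - {"jaw": -1,"xyz": [-40,-46,-95],"twist": 0}
    - {"jaw": -1,"xyz": [-65,-72,-131],"twist": 0}
    - {"jaw": -1,"xyz": [-120,-65,-148],"twist": 0.15}
    - {"jaw": -1,"xyz": [-175,-58,-165],"twist": 0.32}

```text
time: 23.82
ee_pos: [0.3655, -0.1283, 0.1305]
tcp_rot: [-176.2, -17.3, 59.8]
wrist_force: [1.7, 0.0, -0.1]
opening: 0.0205
grasp_force: 49.2
```

```bash
python3 -c "
from h import *
shift((360,-343,125));twistto(10)
"
```

```text
t 23.82 tcp [ 365.5 -128.3  130.5] rot [-176.2  -17.3   59.8] q [-31. -15. -23.  86.  17.  88.] F [ 1.7  0.  -0.1] open 20.5 g 49.2
(360, -343, 125) [-181.5   99.6  -57.5]
twist 0.899 tilt 17.7 heading of lean 72.5
```

apply_moves:
  motion:
    - {"jaw": -1,"xyz": [-40,22,-13],"twist": 0.18}
    - {"jaw": -1,"xyz": [-80,44,-25],"twist": 0.36}
    - {"jaw": -1,"xyz": [-120,66,-38],"twist": 0.54}
    - {"jaw": -1,"xyz": [-160,88,-51],"twist": 0.72}
    - {"jaw": -1,"xyz": [-181,100,-57],"twist": 0.9}

```text
time: 24.45
ee_pos: [0.3615, -0.343, 0.123]
tcp_rot: [-163.9, -7.6, 7.6]
wrist_force: [-0.2, 0.4, -0.8]
opening: 0.0208
grasp_force: 49.2
```

```bash
python3 -c "
from h import *
from workcell import camera
shift((360,-343,100),(360,-343,52));twistto(10)
look('green',(405,-320));look('green',(405,-320),'top')
a,_=camera('scene');b,_=camera('top')
cv2.imwrite('pics/v7.png',np.hstack([cv2.resize(a[180:380,120:320],(400,400),interpolation=2),cv2.resize(b[170:290,350:470],(400,400),interpolation=2)])[:,:,::-1])
"
```

```text
t 24.45 tcp [ 361.5 -343.   123. ] rot [-163.9   -7.6    7.6] q [-51.   7.  -4.  90.  15. 119.] F [-0.2  0.4 -0.8] open 20.8 g 49.2
(360, -343, 100) [-4.5  6.1 21.8]
(360, -343, 52) [-10.8  19.2  67.5]
twist -0.004 tilt 17.7 heading of lean 73.0
scene green [214. 296.] 573 [ 393. -335.] [77. 22.] 14.4 [[353, -334], [359, -355], [433, -336], [428, -315]] 0.1230277895331371
```

View pics/v7.png

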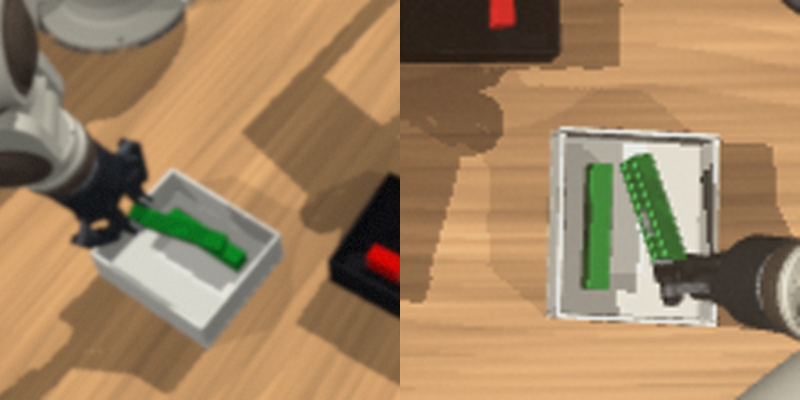

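apply_moves:
  motion:
    - {"jaw": -1,"xyz": [-4,8,22],"twist": 0.12}
    - {"jaw": -1,"xyz": [-10,21,55],"twist": 0.12}
    - {"jaw": -1,"xyz": [-11,22,66],"twist": 0.12}
    - {"jaw": -1,"xyz": [-11,22,66],"twist": 0.12}

```text
time: 25.15
ee_pos: [0.3611, -0.3429, 0.0536]
tcp_rot: [-163.2, -5.8, 1.5]
wrist_force: [-0.3, 0.5, 0.6]
opening: 0.0208
grasp_force: 49.1
```

apply_moves:
  motion:
    - {"jaw": -0.3,"xyz": [0,0,0],"twist": 0}
    - {"jaw": -0.3,"xyz": [0,0,0],"twist": 0}
    - {"jaw": -0.3,"xyz": [0,0,-40],"twist": 0}
    - {"jaw": -0.3,"xyz": [0,0,-80],"twist": 0}

```text
time: 25.65
ee_pos: [0.3539, -0.3672, 0.1311]
tcp_rot: [-163.2, -5.8, 1.4]
wrist_force: [0.9, -1.3, 0.5]
opening: 0.03
grasp_force: 0.0
```

```bash
python3 -c "
from h import *
look('green',(405,-320));look('green',(405,-320),'top');look('red',(690,160));look('red',(690,160),'top')
shift((360,-150,150),(480,-80,200),(600,30,190));twistto(64)
"
```

```text
scene green [218. 306.] 770 [ 408. -314.] [116.  70.] 1.5 [[350, -280], [351, -350], [467, -347], [465, -277]] 0.03338707492958853
scene red [435. 157.] 320 [753. 165.] [55. 21.] 7.4 [[724, 172], [727, 151], [782, 158], [779, 179]] 0.3418484013522936
scene red [398. 222.] 309 [693. 166.] [116.  22.] 65.9 [[659, 117], [679, 108], [726, 214], [707, 223]] 0.028451249185021572
top red [273. 155.] 144 [680. 144.] [65. 22.] 64.7 [[656, 119], [675, 110], [703, 169], [684, 178]] 0.02980340313111986
t 25.85 tcp [ 354.3 -367.7  130.4] rot [-163.3   -5.8    1.4] q [-53.   9.  -1.  91.  14. 123.] F [-0.6  0.8  0.1] open 30.1 g 0.0
(360, -150, 150) [  12.9 -213.6   44.9]
(480, -80, 200) [ 139.  -288.6   28.4]
(600, 30, 190) [ 259.9 -384.7   80.7]
twist -1.071 tilt 17.7 heading of lean 72.6
```

```bash
python3 -c "
from h import *
shift((380,-315,160),(405,-260,180),(435,-205,195),(465,-150,200),(500,-100,200));twistto(65)
"
```

```text
t 25.85 tcp [ 354.3 -367.7  130.4] rot [-163.3   -5.8    1.4] q [-53.   9.  -1.  91.  14. 123.] F [-0.6  0.8  0.1] open 30.1 g 0.0
(380, -315, 160) [ 29.9 -57.5 -10.6]
(405, -260, 180) [  58.1 -114.6  -11.4]
(435, -205, 195) [  90.7 -169.9   -7.1]
(465, -150, 200) [ 122.4 -222.4    6.8]
(500, -100, 200) [ 158.4 -268.4   24.4]
twist -1.089 tilt 17.7 heading of lean 72.6
```

apply_moves:
  motion:
    - {"jaw": 0.2,"xyz": [30,-57,-11],"twist": -0.17}
    - {"jaw": 0.2,"xyz": [58,-115,-11],"twist": -0.34}
    - {"jaw": 0.2,"xyz": [91,-170,-7],"twist": -0.51}
    - {"jaw": 0.2,"xyz": [122,-222,7],"twist": -0.68}
    - {"jaw": 0.2,"xyz": [158,-268,24],"twist": -0.85}

```text
time: 26.48
ee_pos: [0.4973, -0.1013, 0.1994]
tcp_rot: [-173.3, -16.4, 50.3]
wrist_force: [1.3, -1.0, -0.2]
opening: 0.0512
grasp_force: 0.0
```

```bash
python3 -c "
from h import *
shift((550,-60,200),(595,-10,190),(625,20,140),(640,52,80));twistto(65)
"
```

```text
t 26.48 tcp [ 497.3 -101.3  199.4] rot [-173.3  -16.4   50.3] q [-21.  -1.  -3.  89.  18. 108.] F [ 1.3 -1.  -0.2] open 51.2 g 0.0
(550, -60, 200) [63.  16.1 16.2]
(595, -10, 190) [124.6  22.1  44.3]
(625, 20, 140) [151.   33.  103.3]
(640, 52, 80) [166.8  32.1 171.1]
twist -0.233 tilt 17.7 heading of lean 72.9
```

apply_moves:
  motion:
    - {"jaw": 0.2,"xyz": [58,15,15],"twist": -0.08}
    - {"jaw": 0.2,"xyz": [95,19,30],"twist": -0.16}
    - {"jaw": 0.2,"xyz": [130,24,50],"twist": -0.23}
    - {"jaw": 0.2,"xyz": [151,33,103],"twist": -0.23}
    - {"jaw": 0.2,"xyz": [163,32,150],"twist": -0.23}

```text
time: 27.1
ee_pos: [0.6362, 0.0417, 0.0963]
tcp_rot: [-177.1, -17.5, 63.7]
wrist_force: [0.8, 0.1, 0.8]
opening: 0.0513
grasp_force: 0.0
```

```bash
python3 -c "
from h import *
shift((648,70,50),(655,85,26),(674,126,26));twistto(65)
"
```

```text
t 27.1 tcp [636.2  41.7  96.3] rot [-177.1  -17.5   63.7] q [ -3.  12.  -0.  73.  17. 113.] F [0.8 0.1 0.8] open 51.3 g 0.0
(648, 70, 50) [15.3  0.8 53.4]
(655, 85, 26) [23.9  1.8 81.2]
(674, 126, 26) [66.9  1.4 94.9]
twist -0.008 tilt 17.7 heading of lean 73.2
```

apply_moves:
  motion:
    - {"jaw": 0.2,"xyz": [15,1,50],"twist": -0.01}
    - {"jaw": 0.2,"xyz": [24,1,80],"twist": -0.01}
    - {"jaw": 0.2,"xyz": [45,1,88],"twist": -0.01}
    - {"jaw": 0.2,"xyz": [67,1,94],"twist": -0.01}
    - {"jaw": 0.2,"xyz": [67,1,95],"twist": -0.01}

```text
time: 27.72
ee_pos: [0.6752, 0.1265, 0.0306]
tcp_rot: [-177.5, -17.6, 64.4]
wrist_force: [-0.4, -0.3, 0.4]
opening: 0.051
grasp_force: 0.0
```

apply_moves:
  motion:
    - {"jaw": -1,"xyz": [0,0,0],"twist": 0}
    - {"jaw": -1,"xyz": [0,0,0],"twist": 0}
    - {"jaw": -1,"xyz": [0,0,0],"twist": 0}

```text
time: 28.1
ee_pos: [0.6741, 0.1242, 0.0297]
tcp_rot: [-177.4, -17.6, 64.3]
wrist_force: [-1.3, -0.2, 5.1]
opening: 0.0205
grasp_force: 49.1
```

```bash
python3 -c "
from h import *
shift((674,126,28),(657,88,29),(645,62,70),(640,52,130),(625,20,170),(600,-40,180));twistto(5)
"
```

```text
t 28.1 tcp [674.1 124.2  29.7] rot [-177.4  -17.6   64.3] q [  4.  18.  -0.  65.  17. 120.] F [-1.3 -0.2  5.1] open 20.5 g 49.1
(674, 126, 28) [ 1.  -0.8  2.1]
(657, 88, 29) [-38.4  -0.2 -11.4]
(645, 62, 70) [-53.3  -1.8 -59.1]
(640, 52, 130) [ -45.8   -4.7 -119.6]
(625, 20, 170) [ -67.4   -6.5 -168.4]
(600, -40, 180) [-126.3   -4.3 -197.7]
twist 1.058 tilt 17.8 heading of lean 72.7
```

apply_moves:
  motion:
    - {"jaw": -1,"xyz": [-20,0,-7],"twist": 0}
    - {"jaw": -1,"xyz": [-44,0,-20],"twist": 0}
    - {"jaw": -1,"xyz": [-54,-2,-60],"twist": 0}
    - {"jaw": -1,"xyz": [-48,-4,-115],"twist": 0}
    - {"jaw": -1,"xyz": [-67,-6,-165],"twist": 0}

```text
time: 28.72
ee_pos: [0.625, 0.0205, 0.1677]
tcp_rot: [-177.4, -17.5, 64.3]
wrist_force: [1.1, -0.1, -1.0]
opening: 0.0205
grasp_force: 48.6
```

```bash
python3 -c "
from h import *
shift((610,-30,180),(605,-90,180),(605,-130,160),(612,-160,130));twistto(3)
look('red',(660,80))
"
```

```text
t 28.73 tcp [625.   20.5 167.7] rot [-177.4  -17.5   64.3] q [ -5.  10.   5.  82.  17. 110.] F [ 1.1 -0.1 -1. ] open 20.5 g 48.6
(610, -30, 180) [-45.9   7.1 -27.8]
(605, -90, 180) [-99.6  27.8 -45.7]
(605, -130, 160) [-140.    45.5  -38.2]
(612, -160, 130) [-171.9   65.8  -17.8]
twist 1.093 tilt 17.7 heading of lean 72.8
scene red [442. 149.] 39 [766. 166.] [36.  7.] 32.2 [[748, 159], [752, 153], [783, 172], [779, 178]] 0.34363189821030876
scene red [380. 203.] 239 [654.  54.] [138.  41.] 89.2 [[632, -14], [674, -15], [675, 123], [634, 123]] 0.16655275790288
scene red [356. 218.] 36 [634. -11.] [13.  3.] 74.0 [[631, -17], [634, -17], [637, -5], [635, -5]] 0.20492501514774564
```

apply_moves:
  motion:
    - {"jaw": -1,"xyz": [-30,5,-18],"twist": 0.12}
    - {"jaw": -1,"xyz": [-60,12,-32],"twist": 0.3}
    - {"jaw": -1,"xyz": [-100,28,-45],"twist": 0.48}
    - {"jaw": -1,"xyz": [-140,45,-38],"twist": 0.66}
    - {"jaw": -1,"xyz": [-170,64,-20],"twist": 0.84}

```text
time: 29.4
ee_pos: [0.6107, -0.16, 0.1307]
tcp_rot: [-165.1, -9.6, 14.8]
wrist_force: [-0.4, 0.4, 0.2]
opening: 0.0208
grasp_force: 48.6
```

```bash
python3 -c "
from h import *
shift((612,-160,110),(612,-160,54));twistto(2)
look('red',(650,-170),'top')
"
```

```text
t 29.4 tcp [ 610.7 -160.   130.7] rot [-165.1   -9.6   14.8] q [-22.  16.   9.  84.  18. 142.] F [-0.4  0.4  0.2] open 20.8 g 48.6
(612, -160, 110) [-2.3  5.7 19.8]
(612, -160, 54) [-11.7  19.9  73.2]
twist 0.261 tilt 17.7 heading of lean 72.7
top red [361. 151.] 253 [ 659. -140.] [89. 28.] 12.4 [[612, -135], [618, -163], [705, -144], [699, -116]] 0.12491436869531222
top red [379. 147.] 87 [ 695. -204.] [20. 43.] 88.4 [[673, -214], [716, -215], [716, -195], [674, -193]] 0.034019509731009784
top red [379. 176.] 27 [ 593. -185.] [14. 49.] 39.8 [[572, -170], [603, -208], [614, -200], [582, -162]] 0.03515874183084121
```

apply_moves:
  motion:
    - {"jaw": -1,"xyz": [-1,2,5],"twist": 0.17}
    - {"jaw": -1,"xyz": [-4,8,25],"twist": 0.2}
    - {"jaw": -1,"xyz": [-9,16,60],"twist": 0.2}
    - {"jaw": -1,"xyz": [-11,20,72],"twist": 0.2}
    - {"jaw": -1,"xyz": [-11,20,72],"twist": 0.2}

```text
time: 30.08
ee_pos: [0.6129, -0.1577, 0.055]
tcp_rot: [-163.5, -6.5, 4.1]
wrist_force: [0.2, 0.4, -0.5]
opening: 0.0206
grasp_force: 48.7
```

apply_moves:
  motion:
    - {"jaw": -0.3,"xyz": [0,0,0],"twist": 0}
    - {"jaw": -0.3,"xyz": [0,0,0],"twist": 0}
    - {"jaw": -0.3,"xyz": [0,0,-40],"twist": 0}
    - {"jaw": -0.3,"xyz": [0,0,-90],"twist": 0}
    - {"jaw": -0.3,"xyz": [-50,0,-130],"twist": 0}

```text
time: 30.7
ee_pos: [0.5549, -0.199, 0.175]
tcp_rot: [-163.6, -6.7, 4.3]
wrist_force: [-0.6, -0.6, 0.5]
opening: 0.03
grasp_force: 0.0
```

```bash
python3 -c "
from h import *
from workcell import camera
look('red',(658,-180));look('red',(658,-180),'top')
look('green',(405,-320),'top')
a,_=camera('scene');b,_=camera('top')
cv2.imwrite('pics/v8.png',np.hstack([cv2.resize(a[90:380,130:470],(460,392),interpolation=2),cv2.resize(b[80:290,270:450],(336,392),interpolation=2)])[:,:,::-1])
"
```

```text
scene red [336. 298.] 642 [ 655. -143.] [119.  25.] 12.3 [[595, -143], [600, -168], [716, -143], [711, -118]] 0.03293205135498984
scene red [326. 317.] 676 [ 661. -204.] [120.  24.] 0.1 [[601, -193], [601, -216], [721, -216], [721, -192]] 0.03316702073177122
top red [361. 161.] 266 [ 654. -143.] [119.  22.] 12.5 [[593, -145], [598, -166], [714, -141], [710, -119]] 0.034447821664360445
top red [380. 160.] 281 [ 659. -204.] [117.  22.] 0.5 [[600, -194], [600, -216], [717, -215], [717, -193]] 0.0343979634448044
```

View pics/v8.png

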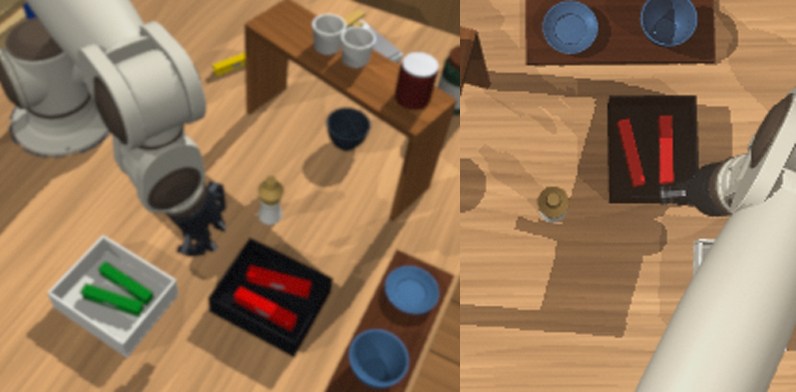

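The picture shows both reds flat in the black caddy (tops at 33 mm) and both greens flat in the white tray. The whisk, bowl, cups and tin are standing in place, and the hand is clear of everything.

```bash
python3 -c "
from workcell import bot
print(bot.job_done())"
```

```text
the job is handed in; nothing more can be done
None
```

The job is handed in: the last pictures show both red clips lying flat in the black caddy and both green clips lying flat in the white tray, with the shelf, bowl, cups, tin and whisk undisturbed.

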